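# Level a heaped scoop of walnuts

### The job

Lift the larger, heaped scoop out of the walnut tub by its upright handle with the extra walnut still on top, then carry it level under the steel bar at the end of the tub, so that the bar strikes the top walnut off and it falls back into the tub. Set the levelled scoop, still holding its four walnuts, upright in the middle of the side plate and let go; do not touch the walnuts with the gripper.

Things in the scene. Friction and masses are not known exactly. Their poses are not given: they have to be found in the camera images.
- scoop_grip (a point): large steel scoop, heaped, in the tub: centre of its upright pale grip block (18 mm in x, 26 mm in y, from 20 below to 18 mm above). x: from grip towards cup; z up. Cup: open square box, 70.5 mm outside, rim 29 and inner floor 3 mm above its underside, whose centre lies 44 mm along +x and 90 mm below this point. Stem below the block. 0.22 kg heaped. The smaller, empty scoop is not needed.
- tub: fixed open white tub, 130 mm in x, 200 mm in y, walls 45 mm high, 5 mm thick, floor 5 mm up; origin at the centre of its underside; x away from the robot (turned at most 0.25 rad). A steel leveller bar lies over its +y end wall, held by a post 110 mm tall on the far corner (x = 63 to 75, y = 86 to 109 mm). Two spare walnuts lie on the tub floor.
- leveller (a point): underside of the fixed bar, at tub x = 0, y = 97.5, z = 100 mm; axes as the tub's. Bar 10 mm thick, from the post to a free tip at x = -18 mm. The cup passes beneath towards +y (cup centre near x = 0, handle beyond the tip) with its underside 58 +-5 mm (grip point 148 mm) above the worktop: it clears the end wall, and the bar meets only the top walnut, which drops when the cup centre is 60 mm past.
- top_nut: the extra walnut, a 32 mm ball of 20 g, in the hollow on top of the four in the large scoop; origin at its centre, 41 mm above the scoop's underside, over the cup's centre; its top is 57 mm above the underside.
- nut_a: one of the four walnuts (32 mm balls) that fill the large scoop in a 2 by 2 layer; origin at its centre, 19 mm above the scoop's underside (so their tops are 35 mm above it, 6 mm above the rim)
- nut_b: one of the four walnuts (32 mm balls) that fill the large scoop in a 2 by 2 layer; origin at its centre, 19 mm above the scoop's underside (so their tops are 35 mm above it, 6 mm above the rim)
- nut_c: one of the four walnuts (32 mm balls) that fill the large scoop in a 2 by 2 layer; origin at its centre, 19 mm above the scoop's underside (so their tops are 35 mm above it, 6 mm above the rim)
- nut_d: one of the four walnuts (32 mm balls) that fill the large scoop in a 2 by 2 layer; origin at its centre, 19 mm above the scoop's underside (so their tops are 35 mm above it, 6 mm above the rim)
- side_plate: loose cream side plate, 190 mm across, rim 20 mm high; its flat middle is 118 mm across, 8 mm above the worktop; origin at the centre of its underside.
Mind the look-alikes: they are no part of the job. Leave any turquoise look-alike of the nut_b alone.

How it is judged:
On the way, in this order (a step that is already met when the one before it is completed fails the run):
1. the heaped scoop is lifted clear of the tub with the top walnut still on it and the four in it (height (world z) of scoop_grip above 0.13 m and z of top_nut in the frame of scoop_grip above -0.06 m and x of top_nut in the frame of scoop_grip between 0.02 and 0.07 m and y of top_nut in the frame of scoop_grip between -0.025 and 0.025 m and x of nut_a in the frame of scoop_grip between 0.008 and 0.082 m and y of nut_a in the frame of scoop_grip between -0.036 and 0.036 m and z of nut_a in the frame of scoop_grip between -0.085 and -0.058 m and x of nut_b in the frame of scoop_grip between 0.008 and 0.082 m and y of nut_b in the frame of scoop_grip between -0.036 and 0.036 m and z of nut_b in the frame of scoop_grip between -0.085 and -0.058 m and x of nut_c in the frame of scoop_grip between 0.008 and 0.082 m and y of nut_c in the frame of scoop_grip between -0.036 and 0.036 m and z of nut_c in the frame of scoop_grip between -0.085 and -0.058 m and x of nut_d in the frame of scoop_grip between 0.008 and 0.082 m and y of nut_d in the frame of scoop_grip between -0.036 and 0.036 m and z of nut_d in the frame of scoop_grip between -0.085 and -0.058 m), for 0.1 s.
2. the top walnut is pushed by the leveller bar, up at the bar's height (contact force between top_nut and tub above 0.02 N and z of top_nut in the frame of tub above 0.08 m), for 0.02 s.
3. the top walnut lies in the tub, while the raised scoop still holds its four walnuts (x of top_nut in the frame of tub between -0.062 and 0.062 m and y of top_nut in the frame of tub between -0.097 and 0.097 m and z of top_nut in the frame of tub below 0.055 m and height (world z) of scoop_grip above 0.125 m and x of nut_a in the frame of scoop_grip between 0.008 and 0.082 m and y of nut_a in the frame of scoop_grip between -0.036 and 0.036 m and z of nut_a in the frame of scoop_grip between -0.085 and -0.058 m and x of nut_b in the frame of scoop_grip between 0.008 and 0.082 m and y of nut_b in the frame of scoop_grip between -0.036 and 0.036 m and z of nut_b in the frame of scoop_grip between -0.085 and -0.058 m and x of nut_c in the frame of scoop_grip between 0.008 and 0.082 m and y of nut_c in the frame of scoop_grip between -0.036 and 0.036 m and z of nut_c in the frame of scoop_grip between -0.085 and -0.058 m and x of nut_d in the frame of scoop_grip between 0.008 and 0.082 m and y of nut_d in the frame of scoop_grip between -0.036 and 0.036 m and z of nut_d in the frame of scoop_grip between -0.085 and -0.058 m), for 0.1 s.
At the end, for the whole second after the job is handed in: The large scoop stands released on the flat side plate, cup centre within 25 mm of the plate's centre (along each scoop axis), upright within 10 degrees, its four walnuts in it; the plate is at rest on the worktop; the top walnut is inside the tub, below 55 mm (x of side_plate in the frame of scoop_grip between 0.019 and 0.069 m and y of side_plate in the frame of scoop_grip between -0.025 and 0.025 m and z of side_plate in the frame of scoop_grip between -0.112 and -0.088 m and angle between scoop_grip's own z axis and vertical below 0.175 rad and angle between side_plate's own z axis and vertical below 0.1 rad and height (world z) of side_plate below 0.01 m and linear speed of side_plate below 0.02 m/s and x of nut_a in the frame of scoop_grip between 0.008 and 0.082 m and y of nut_a in the frame of scoop_grip between -0.036 and 0.036 m and z of nut_a in the frame of scoop_grip between -0.085 and -0.058 m and x of nut_b in the frame of scoop_grip between 0.008 and 0.082 m and y of nut_b in the frame of scoop_grip between -0.036 and 0.036 m and z of nut_b in the frame of scoop_grip between -0.085 and -0.058 m and x of nut_c in the frame of scoop_grip between 0.008 and 0.082 m and y of nut_c in the frame of scoop_grip between -0.036 and 0.036 m and z of nut_c in the frame of scoop_grip between -0.085 and -0.058 m and x of nut_d in the frame of scoop_grip between 0.008 and 0.082 m and y of nut_d in the frame of scoop_grip between -0.036 and 0.036 m and z of nut_d in the frame of scoop_grip between -0.085 and -0.058 m and x of top_nut in the frame of tub between -0.062 and 0.062 m and y of top_nut in the frame of tub between -0.097 and 0.097 m and z of top_nut in the frame of tub below 0.055 m); the robot touches nothing.
It fails at once if a finger or the arm touches one of the scoop's five walnuts (contact force between any of the fingers, the arm and top_nut above 0.3 N or contact force between any of the fingers, the arm and nut_a above 0.3 N or contact force between any of the fingers, the arm and nut_b above 0.3 N or contact force between any of the fingers, the arm and nut_c above 0.3 N or contact force between any of the fingers, the arm and nut_d above 0.3 N).
It also fails if it takes over 48 s, if anything falls off the work surface, if the arm or the gripper's body presses on something with over 40 N, if the wrist force passes 120 N, or if a joint passes its speed limit or range.

### The arm

A 7-joint arm with a two-finger parallel gripper is mounted at the origin on a cart in front of the work surface, level with it; the furniture and walls round the work are solid. World frame = base frame: x ahead of the robot, y to its left, z up, the work surface at z = 0. Lengths are in m, angles in rad, forces in N, time in s.
With the tool pointing down it reaches from about 0.425 to 0.95 m from the base axis. Payload 4.7 kg.
Tool frame: the origin (TCP) lies at the very end of the fingers, on their centre line; the grasp point (between the pads) lies 19 mm behind it; z points along the fingers, y is the line along which they close (so a half turn about z gives the same grasp; the last joint's range is limited). The gripper opens to 85 mm and grips with 20 to 120 N. Pads are 22 mm wide; open, the fingers measure 114 mm over their backs; the gripper's body (76 mm by 85 mm) begins 54 mm behind the grasp point. The pads swing forward as they close: fully open they stand 13 mm farther back than shut.
Start: joints at [1.284, 0.469, -0.049, 1.532, 0.024, 1.141, -0.082], TCP at [0.172, -0.653, 0.231] pointing down, gripper open.
Joint ranges: [-2.59, 2.59], [-0.33, 1.99], [-1.39, 1.29], [0.1, 2.45], [-1.04, 4.18], [0.21, 1.99], [-2.66, 2.66]. Speed limits (rad/s): [2.57, 2.57, 3.14, 3.14, 3.14, 3.14, 3.14].

### API

Orientations are given as a unit quaternion [w, x, y, z].
In Python, from plant import status, cams, env gives the robot as it stands.
- The arm moves only by the tool step_arm, never from a script. Its argument "moves" is a list of rows, each an object with "delta_pos": the shift along the tool's x, y, z in mm, a list of three; "delta_rot": the turn, a rotation vector about the tool's x, y, z in rad, a list of three. In form: [{"delta_pos": [tx, ty, tz], "delta_rot": [rx, ry, rz]}, ...]. A call has 1 to 8 rows; each row shifts and turns the commanded pose from where the row before left it, along the tool's axes as they then stand; what a row does not reach is not made up. A row lasts 1/12 s, in which the tool goes at most 41.7 mm and 7.16 degrees, less where a joint would pass 70% of its speed; a pose out of reach is approached as far as the arm can. A call with a gripper value outside its range is refused whole. "claw" is the gripper's target within -1 to 1 (fully open at 1, half-way at 0, shut at -1), set as the call begins (left out, the last holds). The fingers move at their own pace and stop on an object; "squeeze" is the grip in N (left out, the last holds). Time passes only in rows, so rows that do not move let the fingers close. It gives the time, the measured TCP pose, the force, the opening and the grip force at its end, in the units of the state.
- status.sense(): the state, without advancing time (a new reading comes with each control period).
- cams.grab_frame(name): name is "scene" or "side" or "wrist"; returns the picture (420x560x3 uint8, red, green, blue); there is no depth.
- cams.camera_info(name): a dict with "mtx" (3x3 intrinsics, pixels), "extrinsics" (4x4, takes a point from camera to world coordinates). Camera axes: x right, y down, z forward; pixel columns grow to the right and rows downward; lengths in m; the calibration is good to about 2 mm. The wrist camera is an equidistant fisheye: a pixel r from the principal point sees the ray r / f radians off the axis. A picture is of the moment at which its call begins: read the wrist's pose just before it. camera_info takes no time and is no camera call; for the wrist camera it gives the pose at the moment of the call.
- env.job_done(): hands the job in; it is judged then, once.
The state is a dict: "time": time; "q": joint angles; "joint_velocities": joint speeds; "joint_torque": joint torques, N m; "tcp_pos": TCP position; "orientation": TCP orientation; "force": force on the tool from outside, world axes, zero at the start; "torque": the same for the moment, N m; "gripper_width": finger opening in m; "grasp_force": force on a finger pad.
Only numpy, scipy, OpenCV 4.12 (cv2) and the standard library are available. Lean on these libraries where they do the work, as an engineer would, in place of code of your own. Each camera call takes 0.05 s, during which the arm holds its last target. There are 200 camera calls.

## Working session

There is one attempt and no reset: what is moved stays moved. The work goes in short steps, Python scripts to look and compute and a tool call to move; the robot and the scene stay as the last step left them, time stands still between calls to the robot, and variables do not carry over. Pictures are saved under pics/ and viewed, at most 12 in all, crops included, and the job is handed in when it is done.

Besides the shell and the picture viewer there is one more tool, called as name(argument=value, ...) on one line, values as JSON. step_arm: Moves the arm, as the interface text tells. Its arguments: {"type":"object","properties":{"moves":{"type":"array","items":{"type":"object","properties":{"delta_pos":{"type":"array","items":{"type":"number"}},"delta_rot":{"type":"array","items":{"type":"number"}}}}},"claw":{"type":"number"},"squeeze":{"type":"number"}},"required":["moves"]}

```bash
mkdir -p pics; ls
cat > h.py <<'E'
import numpy as np,cv2
from plant import status,cams,env
def grab(n,f=None):
    i=cams.camera_info(n);im=cams.grab_frame(n)
    if f: cv2.imwrite('pics/'+f,im[:,:,::-1])
    return im,np.array(i['mtx']),np.array(i['extrinsics'])
def ray(K,E,u,v,fish=False):
    x=(u-K[0,2])/K[0,0];y=(v-K[1,2])/K[1,1]
    if fish:
        r=np.hypot(x,y)+1e-12;d=np.array([np.sin(r)*x/r,np.sin(r)*y/r,np.cos(r)])
    else: d=np.array([x,y,1.])
    return E[:3,3],E[:3,:3]@d
def onz(K,E,u,v,z,fish=False):
    o,d=ray(K,E,u,v,fish);return o+d*(z-o[2])/d[2]
E
python3 - <<'E'
from h import *
s=status.sense();print(s)
for n in('scene','side'):
    im,K,E=grab(n,n+'0.png');print(K,E);np.savez(n+'0.npz',im=im,K=K,E=E)
E
```

```text
pics
{'time': 0.0, 'q': array([ 1.28411599,  0.46945378, -0.04858548,  1.53369637,  0.0240933 ,
        1.14097598, -0.08232389]), 'joint_velocities': array([-1.02546924e-03,  1.18368105e-03, -3.55692429e-04,  1.01891003e-03,
       -8.54131845e-05,  1.11215686e-03, -9.89527544e-04]), 'joint_torque': array([ 3.17895274e-05, -5.10296595e+01, -4.60865919e-02, -2.37707859e+01,
        1.08053410e-02,  7.58560840e-03, -1.23188499e-05]), 'tcp_pos': array([ 0.17194029, -0.6521346 ,  0.23025202]), 'orientation': array([-9.60953957e-04,  9.91704906e-01,  1.28531824e-01, -1.59341198e-04]), 'force': array([0.6696168 , 1.25083581, 0.20469797]), 'torque': array([0.03152058, 0.03415519, 0.00342001]), 'grasp_force': 0.0, 'gripper_width': 0.08542718139130596}
[[408.66521193   0.         285.56903383]
 [  0.         408.66521193 210.41610423]
 [  0.           0.           1.        ]] [[ 0.89512804 -0.31601841  0.31444898  0.22173227]
 [-0.44562471 -0.61397523  0.6515006  -0.57755058]
 [-0.0128223  -0.72330269 -0.69041206  0.69363705]
 [ 0.          0.          0.          1.        ]]
[[494.11219322   0.         278.21950634]
 [  0.         494.11219322 209.40379299]
 [  0.           0.           1.        ]] [[ 0.99250331 -0.07012534  0.10009806  0.40182684]
 [-0.12218807 -0.58738834  0.80002813 -0.82153559]
 [ 0.00269419 -0.80626136 -0.59155335  0.67606333]
 [ 0.          0.          0.          1.        ]]
```

View pics/scene0.png

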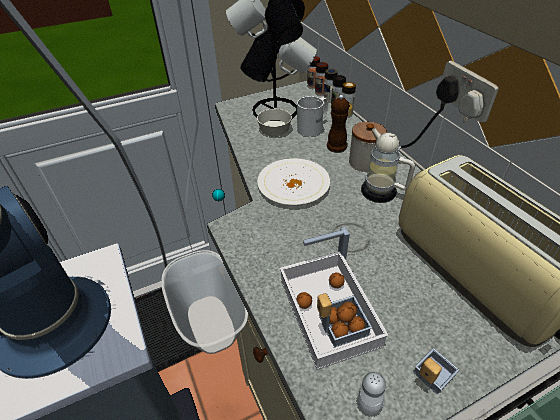

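View pics/side0.png

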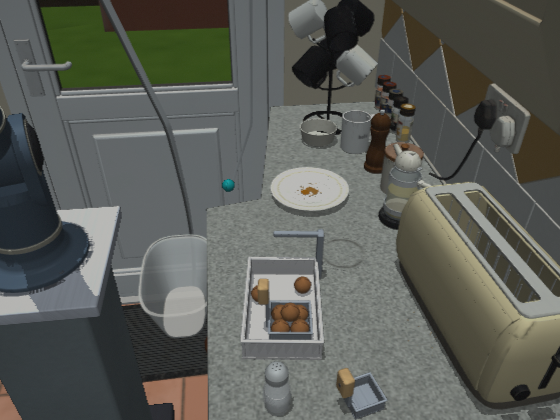

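The scene view shows the tub around (332,305) with the heaped scoop's grip at about (323,305), and the plate at (294,183). The side view shows the grip at (263,290), the top nut at (290,312), the bar at about (300,234) and the plate at (310,190). I'll measure these next.

Run:
```python
from h import *
from scipy.optimize import least_squares
D={n:np.load(n+'0.npz') for n in('scene','side')}
corn={'scene':[(281,266),(343,253),(385,340),(318,362)],'side':[(247,260),(319,262),(322,355),(243,355)]}
for n,d in D.items():
    im,K,E=d['im'],d['K'],d['E']
    print(n,'rim',[np.round(onz(K,E,u,v,.045)[:2],3) for u,v in corn[n]])
    hsv=cv2.cvtColor(im,cv2.COLOR_RGB2HSV)
    def blobs(m,a=30):
        k,l,st,c=cv2.connectedComponentsWithStats(m.astype(np.uint8));return [(st[i],c[i]) for i in range(1,k) if st[i][4]>a]
    win=(slice(230,400),slice(230,460))
    g=np.zeros(im.shape[:2],bool)
    H,S,V=[hsv[...,i].astype(int) for i in range(3)]
    g[win]=((H>=12)&(H<=25)&(S>70)&(V>130))[win]
    for st,c in blobs(g): print(' grip',st,np.round(c,1),im[int(c[1]),int(c[0])],np.round(onz(K,E,*c,.1),3))
    b=np.zeros_like(g);b[win]=((H<12)&(S>120)&(V<190))[win]
    for st,c in blobs(b): print(' nut',st,np.round(c,1),np.round(onz(K,E,*c,.03),3))
    p=np.zeros_like(g);w=(slice(150,220),slice(240,360));p[w]=((V>185)&(S<50))[w]
    cs=max(cv2.findContours(p.astype(np.uint8),0,2)[0],key=cv2.contourArea)
    pts=np.array([onz(K,E,*q[0],.02)[:2] for q in cv2.convexHull(cs)],np.float32)
    print(' plate',cv2.fitEllipse(pts),cv2.minEnclosingCircle(pts),cv2.boundingRect(cs))
```

```text
scene rim [array([ 0.437, -0.106]), array([ 0.566, -0.134]), array([ 0.525, -0.333]), array([ 0.403, -0.315])]
 grip [332 274  11   9  63] [337.  278.4] [158  93  42] [ 0.495 -0.217  0.1  ]
 grip [299 293  11  11  70] [304.  298.4] [153  85  37] [ 0.423 -0.228  0.1  ]
 grip [318 293  14  14 118] [324.2 300. ] [216 175 108] [ 0.452 -0.246  0.1  ]
 grip [340 303  16  14 108] [346.9 310.1] [165 100  42] [ 0.476 -0.28   0.1  ]
 grip [330 308   7  12  56] [332.9 313.8] [158  91  36] [ 0.451 -0.276  0.1  ]
 grip [351 317  13  12  83] [356.8 322.9] [163  97  44] [ 0.477 -0.308  0.1  ]
 grip [335 322  12  13  88] [340.5 328.4] [158  97  44] [ 0.448 -0.305  0.1  ]
 grip [424 358  18  17 156] [432.4 365.7] [215 176 108] [ 0.538 -0.42   0.1  ]
 nut [230 343  23  57 691] [237.  378.1] [ 0.275 -0.273  0.03 ]
 nut [253 347  15  15 100] [259.3 353.8] [ 0.324 -0.251  0.03 ]
 plate ((0.5978873372077942, 0.15308357775211334), (0.18684005737304688, 0.187081441283226), 54.37366485595703) ((0.5975368618965149, 0.15337227284908295), 0.09450200200080872) (257, 158, 73, 47)
side rim [array([ 0.43 , -0.122]), array([ 0.564, -0.144]), array([ 0.529, -0.352]), array([ 0.408, -0.338])]
 grip [258 279  10  11 105] [262.6 284.1] [178 150 106] [ 0.449 -0.244  0.1  ]
 grip [339 368  15  17 166] [346.  375.8] [174 147 103] [ 0.544 -0.431  0.1  ]
 plate ((0.6089640259742737, 0.1886436641216278), (0.06674481183290482, 0.08367516100406647), 166.2449493408203) ((0.6073777675628662, 0.18787695467472076), 0.04137277975678444) (298, 170, 28, 17)
```

step_arm(moves=[{"delta_pos": [30, -26.5, 0]}, {"delta_pos": [30, -26.5, 0]}, {"delta_pos": [30, -26.5, 0]}, {"delta_pos": [30, -26.5, 0]}, {"delta_pos": [30, -26.5, 0]}, {"delta_pos": [30, -26.5, 0]}, {"delta_pos": [30, -26.5, 0]}, {"delta_pos": [30, -26.5, 0]}], claw=1)

```text
invalid input
```

step_arm(moves=[{"delta_pos": [30, -26.5, 0]}, {"delta_pos": [30, -26.5, 0]}, {"delta_pos": [30, -26.5, 0]}, {"delta_rot": [0, 0, 0.11]}, {"delta_rot": [0, 0, 0.11]}, {"delta_rot": [0, 0, 0.11]}, {"delta_rot": [0, 0, 0.11]}, {}])

```text
invalid input
```

Run:
```python
from h import *
im,K,E=grab('wrist','w1.png');np.savez('w1.npz',im=im,K=K,E=E)
s=status.sense();print(s['time'],s['tcp_pos'],s['orientation'],s['q'],s['force']);print(K,E)
```

```text
0.15 [ 0.17199517 -0.65228418  0.23049461] [-7.27104473e-04  9.91704731e-01  1.28534777e-01 -9.57172601e-05] [ 1.28413297  0.46928977 -0.04859856  1.53338461  0.02405773  1.14096775
 -0.08229099] [ 0.12935221 -0.31225986 -0.34841523]
[[325.1922621    0.         284.17849272]
 [  0.         325.1922621  206.03201344]
 [  0.           0.           1.        ]] [[ 0.25470178 -0.9226996  -0.28940015  0.24613476]
 [-0.96701734 -0.24368229 -0.0741378  -0.6332819 ]
 [-0.00211477  0.29873799 -0.95433282  0.37322554]
 [ 0.          0.          0.          1.        ]]
```

View pics/w1.png

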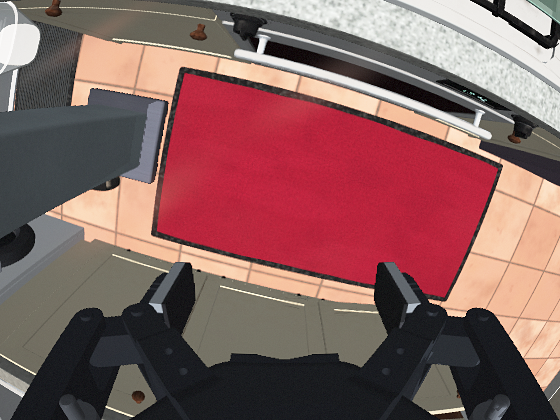

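This picture shows only the floor, a rug and the open fingers: the move was refused, probably because each row needs both fields.

step_arm(moves=[{"delta_pos": [30, -26.5, 0], "delta_rot": [0, 0, 0]}, {"delta_pos": [30, -26.5, 0], "delta_rot": [0, 0, 0]}, {"delta_pos": [30, -26.5, 0], "delta_rot": [0, 0, 0]}, {"delta_pos": [30, -26.5, 0], "delta_rot": [0, 0, 0]}, {"delta_pos": [30, -26.5, 0], "delta_rot": [0, 0, 0]}, {"delta_pos": [30, -26.5, 0], "delta_rot": [0, 0, 0]}, {"delta_pos": [30, -26.5, 0], "delta_rot": [0, 0, 0]}, {"delta_pos": [30, -26.5, 0], "delta_rot": [0, 0, 0]}], claw=1)

```text
time: 0.82
tcp_pos: [0.3507, -0.3846, 0.2312]
orientation: [0.0, 0.992, 0.128, -0.0]
force: [0.8, -0.3, 0.6]
gripper_width: 0.0855
grasp_force: 0.0
```

step_arm(moves=[{"delta_pos": [30, -26.5, 0], "delta_rot": [0, 0, 0]}, {"delta_pos": [30, -26.5, 0], "delta_rot": [0, 0, 0]}, {"delta_pos": [30, -26.5, 0], "delta_rot": [0, 0, 0]}, {"delta_pos": [0, 0, 0], "delta_rot": [0, 0, 0.11]}, {"delta_pos": [0, 0, 0], "delta_rot": [0, 0, 0.11]}, {"delta_pos": [0, 0, 0], "delta_rot": [0, 0, 0.11]}, {"delta_pos": [0, 0, 0], "delta_rot": [0, 0, 0.11]}, {"delta_pos": [0, 0, 0], "delta_rot": [0, 0, 0]}])

```text
time: 1.48
tcp_pos: [0.4168, -0.2865, 0.2311]
orientation: [-0.0, 0.996, -0.092, -0.0]
force: [-0.8, -0.6, 0.2]
gripper_width: 0.0856
grasp_force: 0.0
```

Run:
```python
from h import *
im,K,E=grab('wrist','w2.png');np.savez('w2.npz',im=im,K=K,E=E)
s=status.sense();print(s['time'],s['tcp_pos'],s['orientation'],s['q'],s['force']);print(E)
```

```text
1.5333 [ 0.4167909  -0.2865298   0.23117404] [-1.87176364e-06  9.95962851e-01 -8.97662142e-02 -1.62191581e-04] [ 0.69413939  0.20309697 -0.20259214  1.91900412  0.04766605  1.02433978
 -1.27976537] [-0.63227201  0.21461114 -0.39854023]
[[-1.82916852e-01 -9.38089866e-01 -2.94157828e-01  4.92167285e-01]
 [-9.83128202e-01  1.74353622e-01  5.53150320e-02 -3.00836088e-01]
 [-6.02988186e-04  2.99312908e-01 -9.54154820e-01  3.73968998e-01]
 [ 0.00000000e+00  0.00000000e+00  0.00000000e+00  1.00000000e+00]]
```

View pics/w2.png

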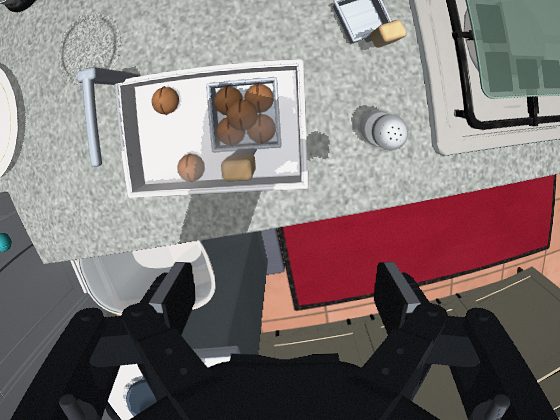

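The wrist view shows the tub rim corners at about (120,82), (303,61), (307,188) and (128,196). The cup corners are at (208,83), (275,78), (281,147) and (213,152), the grip block top is near (238,161), and the bar runs from (87,75) to (96,164).

Run:
```python
from h import *
d=np.load('w2.npz');im,K,E=d['im'],d['K'],d['E']
def P(u,v,z): return onz(K,E,u,v,z,True)
c=[P(*q,.034) for q in[(208,83),(275,78),(281,147),(213,152)]];c=np.array(c)
ax=(c[1]+c[0]-c[2]-c[3])[:2];print('cup',c[:,:2].round(4),c.mean(0),'yawx',np.arctan2(ax[1],ax[0]))
ay=(c[0]+c[3]-c[1]-c[2])[:2];print('yaw from y',np.arctan2(-ay[0],ay[1]))
t=np.array([P(*q,.045) for q in[(120,82),(303,61),(307,188),(128,196)]]);print('tub',t[:,:2].round(4),t.mean(0))
ax=(t[1]+t[0]-t[2]-t[3])[:2];ay=(t[0]+t[3]-t[1]-t[2])[:2];print(np.arctan2(ax[1],ax[0]),np.arctan2(-ay[0],ay[1]))
H,S,V=[x.astype(int) for x in cv2.split(cv2.cvtColor(im,cv2.COLOR_RGB2HSV))]
m=((H>=14)&(H<=25)&(S>70)&(V>90));m[:145]=0;m[190:]=0;m[:,:215]=0;m[:,262:]=0
k,l,st,ce=cv2.connectedComponentsWithStats(m.astype(np.uint8));i=1+np.argmax(st[1:,4]);print(st[i],ce[i])
print('grip centroid z.10',P(*ce[i],.1), 'topnut',P(242,114,.046))
r=cv2.minAreaRect(np.argwhere(l==i)[:,::-1].astype(np.float32));print(r)
print('bar',[P(*q,.11) for q in[(81,78),(97,77),(91,165),(101,164)]])
cv2.imwrite('pics/crop1.png',cv2.resize(im[50:205,100:320,::-1],None,fx=3.5,fy=3.5,interpolation=2))
```

```text
cup [[ 0.5339 -0.2277]
 [ 0.524  -0.297 ]
 [ 0.4517 -0.2897]
 [ 0.4607 -0.2175]] [ 0.49257624 -0.25797045  0.034     ] yawx -0.11936487733995607
yaw from y -0.13253997970646655
tub [[ 0.5611 -0.1332]
 [ 0.5352 -0.3276]
 [ 0.4058 -0.3088]
 [ 0.435  -0.1091]] [ 0.48427734 -0.21966893  0.045     ]
-0.16625992852276328 -0.13892908250867667
[222 155  31  26 601] [237.281198   169.32279534]
grip centroid z.10 [ 0.44770413 -0.25126801  0.1       ] topnut [ 0.49367048 -0.25797909  0.046     ]
((237.29998779296875, 167.90000915527344), (23.775915145874023, 31.292173385620117), 85.60128784179688)
bar [array([ 0.56470735, -0.12599902,  0.11      ]), array([ 0.55959477, -0.1437258 ,  0.11      ]), array([ 0.483064  , -0.11591486,  0.11      ]), array([ 0.48130542, -0.12752992,  0.11      ])]
```

View pics/crop1.png

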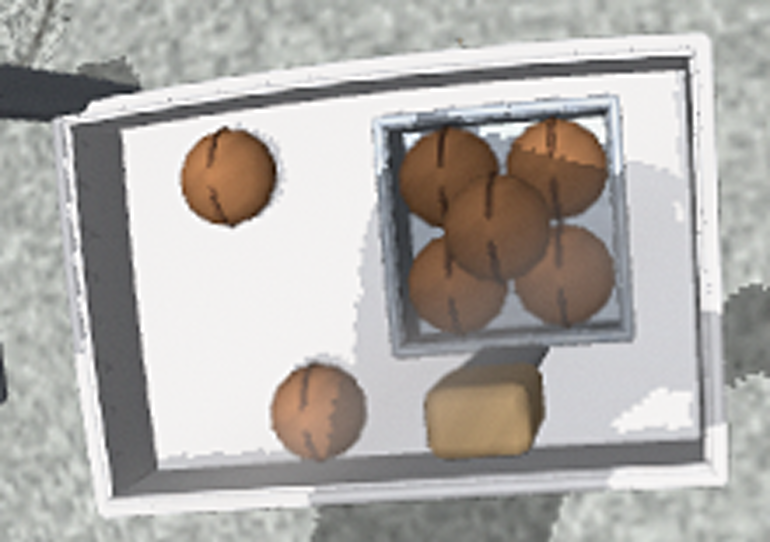

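step_arm(moves=[{"delta_pos": [0, 0, 0], "delta_rot": [0, 0, -0.05]}, {"delta_pos": [13.5, -19, 0], "delta_rot": [0, 0, 0]}, {"delta_pos": [14, -19.5, 0], "delta_rot": [0, 0, 0]}, {"delta_pos": [0, 0, 25], "delta_rot": [0, 0, 0]}, {"delta_pos": [0, 0, 25], "delta_rot": [0, 0, 0]}, {"delta_pos": [0, 0, 25], "delta_rot": [0, 0, 0]}, {"delta_pos": [0, 0, 15], "delta_rot": [0, 0, 0]}, {"delta_pos": [0, 0, 0], "delta_rot": [0, 0, 0]}])

```text
time: 2.2
tcp_pos: [0.4468, -0.2511, 0.138]
orientation: [-0.002, 0.998, -0.065, -0.003]
force: [-0.5, 0.0, 0.4]
gripper_width: 0.0856
grasp_force: 0.0
```

Run:
```python
from h import *
im,K,E=grab('wrist','w3.png');np.savez('w3.npz',im=im,K=K,E=E)
s=status.sense();print(s['time'],s['tcp_pos'],s['orientation'],s['force']);print(E)
```

```text
2.25 [ 0.44811594 -0.25167235  0.13990094] [-8.46360493e-04  9.97881214e-01 -6.50335204e-02 -1.73431974e-03] [ 0.35680024  0.55163092 -0.24926343]
[[-0.12951203 -0.94438045 -0.30227836  0.52370904]
 [-0.99157277  0.12237115  0.04252931 -0.26184736]
 [-0.0031737   0.30523905 -0.95227047  0.28038615]
 [ 0.          0.          0.          1.        ]]
```

View pics/w3.png

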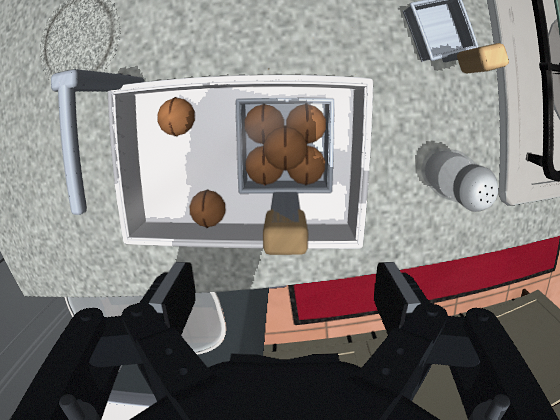

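The wrist view shows the grip block centred at (286,231), straight below the finger mid-line (about 285), with the cup square to the tool. I'll descend, grip, and re-measure the tub from the picture.

step_arm(moves=[{"delta_pos": [0.5, 0, 20], "delta_rot": [0, 0, 0]}, {"delta_pos": [0.5, 0, 20], "delta_rot": [0, 0, 0]}, {"delta_pos": [0, 0, 15], "delta_rot": [0, 0, 0]}, {"delta_pos": [0, 0, 9], "delta_rot": [0, 0, 0]}, {"delta_pos": [0, 0, 0], "delta_rot": [0, 0, 0]}, {"delta_pos": [0, 0, 0], "delta_rot": [0, 0, 0]}])

```text
time: 2.75
tcp_pos: [0.4509, -0.2526, 0.0782]
orientation: [0.0, 0.998, -0.066, 0.001]
force: [-0.5, 0.5, 0.8]
gripper_width: 0.0853
grasp_force: 0.0
```

Run:
```python
from h import *
d=np.load('w3.npz');im,K,E=d['im'],d['K'],d['E']
def P(u,v,z): return onz(K,E,u,v,z,True)
t=np.array([P(*q,.045) for q in[(112,92),(372,79),(361,247),(127,244)]]);print('tub',t[:,:2].round(4),t.mean(0))
ax=(t[1]+t[0]-t[2]-t[3])[:2];ay=(t[0]+t[3]-t[1]-t[2])[:2];print(np.arctan2(ax[1],ax[0]),np.arctan2(-ay[0],ay[1]))
c=np.array([P(*q,.034) for q in[(237,99),(333,99),(330,192),(239,192)]]);print('cup',c.mean(0))
print('bar top',[P(*q,.11).round(4) for q in[(57,90),(76,90),(73,212),(85,211)]])
s=status.sense();print(s['tcp_pos'],s['force'])
```

```text
tub [[ 0.5591 -0.13  ]
 [ 0.5366 -0.3269]
 [ 0.4063 -0.3087]
 [ 0.4322 -0.1118]] [ 0.48356911 -0.21933295  0.045     ]
-0.14085695508106313 -0.12226269537770906
cup [ 0.49297648 -0.25747243  0.034     ]
bar top [array([ 0.5615, -0.1259,  0.11  ]), array([ 0.5573, -0.141 ,  0.11  ]), array([ 0.4832, -0.1177,  0.11  ]), array([ 0.4826, -0.1281,  0.11  ])]
[ 0.45087895 -0.25262732  0.07815038] [-0.52872835  0.54006916  0.77432354]
```

step_arm(moves=[{"delta_pos": [0, 0, 0], "delta_rot": [0, 0, 0]}, {"delta_pos": [0, 0, 0], "delta_rot": [0, 0, 0]}, {"delta_pos": [0, 0, 0], "delta_rot": [0, 0, 0]}, {"delta_pos": [0, 0, 0], "delta_rot": [0, 0, 0]}, {"delta_pos": [0, 0, 0], "delta_rot": [0, 0, 0]}, {"delta_pos": [0, 0, 0], "delta_rot": [0, 0, 0]}, {"delta_pos": [0, 0, 0], "delta_rot": [0, 0, 0]}, {"delta_pos": [0, 0, 0], "delta_rot": [0, 0, 0]}], claw=-1, squeeze=90)

```text
time: 3.42
tcp_pos: [0.4506, -0.2523, 0.0779]
orientation: [0.0, 0.998, -0.066, 0.0]
force: [-1.4, 2.1, 5.9]
gripper_width: 0.0254
grasp_force: 88.5
```

Run:
```python
from h import *
im,K,E=grab('wrist','w4.png')
s=status.sense();print(s['time'],s['tcp_pos'],s['orientation'],s['force'],s['gripper_width'],s['grasp_force'])
```

```text
3.4667 [ 0.45056853 -0.25229848  0.07791844] [ 1.78396866e-04  9.97823166e-01 -6.59453666e-02  3.26904576e-04] [-2.5384813   1.07193027  5.66415437] 0.02527342611609594 88.52437019348145
```

step_arm(moves=[{"delta_pos": [0, 0, -1], "delta_rot": [0, 0, 0]}, {"delta_pos": [0, 0, -2], "delta_rot": [0, 0, 0]}, {"delta_pos": [0, 0, -3], "delta_rot": [0, 0, 0]}, {"delta_pos": [0, 0, -4], "delta_rot": [0, 0, 0]}, {"delta_pos": [0, 0, -5], "delta_rot": [0, 0, 0]}, {"delta_pos": [0, 0, -5], "delta_rot": [0, 0, 0]}, {"delta_pos": [0, 0, -5], "delta_rot": [0, 0, 0]}, {"delta_pos": [0, 0, -5], "delta_rot": [0, 0, 0]}])

```text
time: 4.13
tcp_pos: [0.4503, -0.2523, 0.108]
orientation: [0.0, 0.998, -0.066, 0.0]
force: [0.0, 0.0, -2.4]
gripper_width: 0.0248
grasp_force: 88.3
```

step_arm(moves=[{"delta_pos": [0, 0, -5], "delta_rot": [0, 0, 0]}, {"delta_pos": [0, 0, -5], "delta_rot": [0, 0, 0]}, {"delta_pos": [0, 0, -5], "delta_rot": [0, 0, 0]}, {"delta_pos": [0, 0, -4], "delta_rot": [0, 0, 0]}, {"delta_pos": [0, 0, -3], "delta_rot": [0, 0, 0]}, {"delta_pos": [0, 0, -1], "delta_rot": [0, 0, 0]}, {"delta_pos": [0, 0, 0], "delta_rot": [0, 0, 0]}, {"delta_pos": [0, 0, 0], "delta_rot": [0, 0, 0]}])

```text
time: 4.8
tcp_pos: [0.4501, -0.2522, 0.1302]
orientation: [-0.0, 0.998, -0.066, -0.0]
force: [-0.4, -0.6, -1.9]
gripper_width: 0.0249
grasp_force: 88.3
```

Run:
```python
from h import *
d,K,E=grab('wrist');np.savez('w5.npz',im=d,K=K,E=E)
im,K,E=grab('side');np.savez('side5.npz',im=im,K=K,E=E)
s=status.sense();print(s['time'],s['tcp_pos'],s['orientation'],s['force'],s['torque'],s['gripper_width'],s['grasp_force'])
a=cv2.resize(im[180:380,190:400],None,fx=2,fy=2)
b=d[0:400,40:440]
cv2.imwrite('pics/lift.png',np.hstack([a[:400,:400],b])[:,:,::-1])
```

```text
4.9 [ 0.45002481 -0.25218251  0.13003511] [-1.12589540e-04  9.97818576e-01 -6.60151174e-02 -2.84234358e-04] [ 0.17711157 -0.3546047  -2.32956852] [-0.02468648  0.10898534 -0.07028689] 0.025107171756599773 88.31051588058472
```

View pics/lift.png

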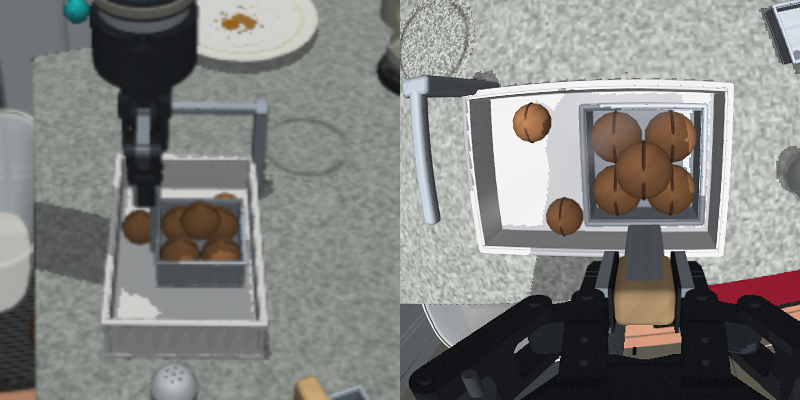

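The lift is clean: the top nut sits in the hollow, the cup is level, and it still holds four nuts. Next I'll shift it to tub x≈0 and approach the bar.

step_arm(moves=[{"delta_pos": [-1, -2, -0.5], "delta_rot": [0, 0, 0]}, {"delta_pos": [-2, -4, -0.5], "delta_rot": [0, 0, 0]}, {"delta_pos": [-2, -6, 0], "delta_rot": [0, 0, 0]}, {"delta_pos": [-2, -8, 0], "delta_rot": [0, 0, 0]}, {"delta_pos": [-2, -8, 0], "delta_rot": [0, 0, 0]}, {"delta_pos": [-2, -8, 0], "delta_rot": [0, 0, 0]}, {"delta_pos": [-2, -8, 0], "delta_rot": [0, 0, 0]}, {"delta_pos": [-2, -8, 0], "delta_rot": [0, 0, 0]}])

```text
time: 5.57
tcp_pos: [0.4421, -0.1976, 0.1314]
orientation: [0.0, 0.998, -0.066, 0.0]
force: [0.7, -0.4, -2.4]
gripper_width: 0.0249
grasp_force: 88.3
```

step_arm(moves=[{"delta_pos": [0, -8, 0], "delta_rot": [0, 0, 0]}, {"delta_pos": [0, -8, 0], "delta_rot": [0, 0, 0]}, {"delta_pos": [0, -7, 0], "delta_rot": [0, 0, 0]}, {"delta_pos": [0, -6, 0], "delta_rot": [0, 0, 0]}, {"delta_pos": [0, -4, 0], "delta_rot": [0, 0, 0]}, {"delta_pos": [0, -2, 0], "delta_rot": [0, 0, 0]}, {"delta_pos": [0, 0, 0], "delta_rot": [0, 0, 0]}, {"delta_pos": [0, 0, 0], "delta_rot": [0, 0, 0]}])

```text
time: 6.23
tcp_pos: [0.4468, -0.1643, 0.1313]
orientation: [0.0, 0.998, -0.066, 0.0]
force: [0.5, -0.6, -2.8]
gripper_width: 0.0245
grasp_force: 88.3
```

Run:
```python
from h import *
d,K,E=grab('wrist');np.savez('w6.npz',im=d,K=K,E=E)
im,K,E=grab('side')
s=status.sense();p=s['tcp_pos'];print(s['time'],p,s['orientation'],s['force'],s['gripper_width'])
c,y=np.array([.4836,-.2195]),-.135;r=p[:2]+.044*np.array([np.cos(-.132),np.sin(-.132)])-c
print('cup in tub',r@[np.cos(y),np.sin(y)],r@[-np.sin(y),np.cos(y)])
a=cv2.resize(im[150:350,190:390],None,fx=2,fy=2)
cv2.imwrite('pics/pre.png',np.hstack([a,d[0:400,40:440]])[:,:,::-1])
```

```text
6.3333 [ 0.44678142 -0.16455777  0.1312757 ] [ 1.15343242e-04  9.97788604e-01 -6.64672005e-02  5.08723388e-06] [ 0.36996576 -0.50995059 -2.421544  ] 0.02493138518740033
cup in tub 0.00012153428825046945 0.04961890333586652
```

View pics/pre.png

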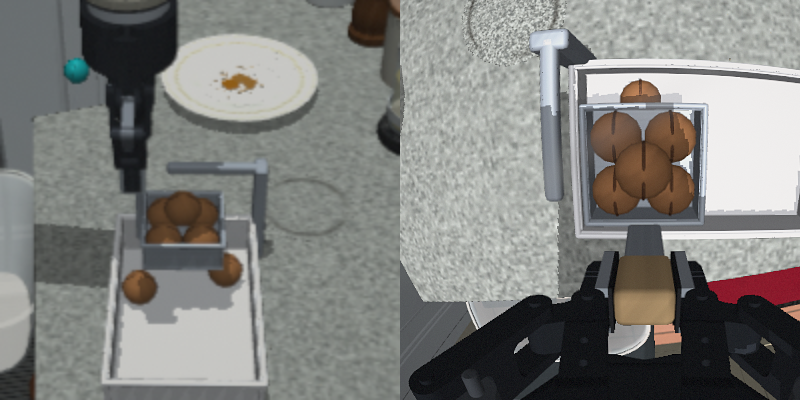

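The bar tip reaches past the top nut's centre (wrist crop tip at row 197, nut at row 170), and the stem (from row 228) clears it. I'll pass the cup under the bar slowly.

step_arm(moves=[{"delta_pos": [0, -2, 0], "delta_rot": [0, 0, 0]}, {"delta_pos": [0, -4, 0], "delta_rot": [0, 0, 0]}, {"delta_pos": [0, -4, 0], "delta_rot": [0, 0, 0]}, {"delta_pos": [0, -4, 0], "delta_rot": [0, 0, 0]}, {"delta_pos": [0, -4, 0], "delta_rot": [0, 0, 0]}, {"delta_pos": [0, -4, 0], "delta_rot": [0, 0, 0]}, {"delta_pos": [0, -4, 0], "delta_rot": [0, 0, 0]}, {"delta_pos": [0, -4, 0], "delta_rot": [0, 0, 0]}])

```text
time: 7.0
tcp_pos: [0.4507, -0.1344, 0.1313]
orientation: [0.001, 0.998, -0.066, -0.0]
force: [-0.2, -7.0, -5.8]
gripper_width: 0.0248
grasp_force: 88.5
```

step_arm(moves=[{"delta_pos": [0, -4, 0], "delta_rot": [0, 0, 0]}, {"delta_pos": [0, -4, 0], "delta_rot": [0, 0, 0]}, {"delta_pos": [0, -4, 0], "delta_rot": [0, 0, 0]}, {"delta_pos": [0, -4, 0], "delta_rot": [0, 0, 0]}, {"delta_pos": [0, -4, 0], "delta_rot": [0, 0, 0]}, {"delta_pos": [0, -4, 0], "delta_rot": [0, 0, 0]}, {"delta_pos": [0, -4, 0], "delta_rot": [0, 0, 0]}, {"delta_pos": [0, -4, 0], "delta_rot": [0, 0, 0]}])

```text
time: 7.67
tcp_pos: [0.4554, -0.1014, 0.1315]
orientation: [-0.0, 0.998, -0.065, 0.0]
force: [0.0, -0.8, -2.9]
gripper_width: 0.0245
grasp_force: 91.6
```

step_arm(moves=[{"delta_pos": [0, -4, 0], "delta_rot": [0, 0, 0]}, {"delta_pos": [0, -4, 0], "delta_rot": [0, 0, 0]}, {"delta_pos": [0, -4, 0], "delta_rot": [0, 0, 0]}, {"delta_pos": [0, -4, 0], "delta_rot": [0, 0, 0]}, {"delta_pos": [0, -4, 0], "delta_rot": [0, 0, 0]}, {"delta_pos": [0, -4, 0], "delta_rot": [0, 0, 0]}, {"delta_pos": [0, -4, 0], "delta_rot": [0, 0, 0]}, {"delta_pos": [0, -4, 0], "delta_rot": [0, 0, 0]}])

```text
time: 8.33
tcp_pos: [0.4593, -0.0705, 0.1313]
orientation: [0.0, 0.998, -0.066, 0.0]
force: [-0.7, -0.6, -2.4]
gripper_width: 0.025
grasp_force: 91.6
```

step_arm(moves=[{"delta_pos": [0, -4, 0], "delta_rot": [0, 0, 0]}, {"delta_pos": [0, -4, 0], "delta_rot": [0, 0, 0]}, {"delta_pos": [0, -4, 0], "delta_rot": [0, 0, 0]}, {"delta_pos": [0, -4, 0], "delta_rot": [0, 0, 0]}, {"delta_pos": [0, -4, 0], "delta_rot": [0, 0, 0]}, {"delta_pos": [0, -4, 0], "delta_rot": [0, 0, 0]}, {"delta_pos": [0, -3, 0], "delta_rot": [0, 0, 0]}, {"delta_pos": [0, -1, 0], "delta_rot": [0, 0, 0]}])

```text
time: 9.0
tcp_pos: [0.463, -0.0425, 0.1313]
orientation: [-0.0, 0.998, -0.066, 0.0]
force: [0.6, 0.1, -2.5]
gripper_width: 0.0246
grasp_force: 91.6
```

Run:
```python
from h import *
d,K,E=grab('wrist');np.savez('w7.npz',im=d,K=K,E=E)
im,K,E=grab('side');np.savez('side7.npz',im=im,K=K,E=E)
s=status.sense();p=s['tcp_pos'];print(s['time'],p,s['orientation'],s['force'],s['gripper_width'])
c,y=np.array([.4836,-.2195]),-.135;r=p[:2]+.044*np.array([np.cos(-.132),np.sin(-.132)])-c
print('cup in tub',r@[np.cos(y),np.sin(y)],r@[-np.sin(y),np.cos(y)])
a=cv2.resize(im[150:350,190:390],None,fx=2,fy=2)
cv2.imwrite('pics/post.png',np.hstack([a,d[0:400,40:440]])[:,:,::-1])
```

```text
9.1 [ 0.4629441  -0.04294736  0.13131149] [ 4.84651074e-05  9.97830869e-01 -6.58297272e-02  2.49522732e-05] [ 0.05344143 -0.10700597 -2.24063684] 0.024973227400092533
cup in tub -0.00023042788919484165 0.1722981659098638
```

View pics/post.png

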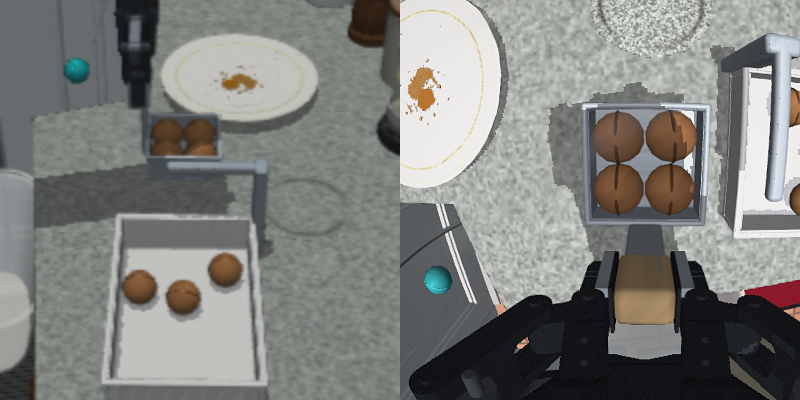

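The top walnut was struck off and lies in the tub with the two spares, and the scoop holds its four. The plate is on the left of the wrist view, so I'll refine its centre and check the neighbours.

Run:
```python
from h import *
def tri(a,b):
    r=[ray(*q) for q in(a,b)];A=np.zeros((3,3));B=np.zeros(3)
    for o,d in r:
        d=d/np.linalg.norm(d);M=np.eye(3)-np.outer(d,d);A+=M;B+=M@o
    return np.linalg.solve(A,B)
s0=np.load('scene0.npz');d0=np.load('side0.npz');S=(s0['K'],s0['E']);D=(d0['K'],d0['E'])
print('ball',tri((*S,218,195),(*D,228,185)))
print('tree base',onz(*S,275,110,0),onz(*D,325,125,0),'dish',onz(*S,380,195,0))
print('mugs',tri((*S,290,55),(*D,352,62)))
for n,win in(('scene0',(slice(150,215),slice(245,345))),('side0',(slice(160,220),slice(255,365)))):
    d=np.load(n+'.npz');im,K,E=d['im'],d['K'],d['E']
    m=np.zeros(im.shape[:2],np.uint8)
    i=im.astype(int);m[win]=((i[...,0]-i[...,2]>8)&(i[...,0]>150))[win]
    m=cv2.morphologyEx(m,cv2.MORPH_OPEN,np.ones((3,3)))
    c=max(cv2.findContours(m,0,1)[0],key=cv2.contourArea);h=cv2.convexHull(c)[:,0]
    p=np.array([onz(K,E,*q,.02)[:2] for q in h],np.float32);print(n,cv2.boundingRect(c),cv2.minEnclosingCircle(p))
im=cams.grab_frame('side')
```

```text
ball [0.4056521  0.19610762 0.00932819]
tree base [0.72122715 0.52431613 0.        ] [0.70893928 0.50324008 0.        ] dish [0.77699299 0.01778305 0.        ]
mugs [0.7778193  0.521053   0.17965979]
scene0 (289, 180, 6, 7) ((0.5876023769378662, 0.14246876537799835), 0.013678469695150852)
side0 (277, 189, 4, 6) ((0.5222140550613403, 0.13666315376758575), 0.011164113879203796)
```

step_arm(moves=[{"delta_pos": [0.6, -2, 0], "delta_rot": [0, 0, 0]}, {"delta_pos": [1.2, -4, 0], "delta_rot": [0, 0, 0]}, {"delta_pos": [1.8, -6, 0], "delta_rot": [0, 0, 0]}, {"delta_pos": [2.4, -8, 0], "delta_rot": [0, 0, 0]}, {"delta_pos": [3, -10, 0], "delta_rot": [0, 0, 0]}, {"delta_pos": [3.6, -12, 0], "delta_rot": [0, 0, 0]}, {"delta_pos": [3.6, -12, 0], "delta_rot": [0, 0, 0]}, {"delta_pos": [3.6, -12, 0], "delta_rot": [0, 0, 0]}])

```text
time: 9.82
tcp_pos: [0.4919, 0.0214, 0.1313]
orientation: [-0.0, 0.998, -0.066, 0.0]
force: [0.2, -0.5, -2.4]
gripper_width: 0.0248
grasp_force: 91.6
```

step_arm(moves=[{"delta_pos": [3.6, -12, 0], "delta_rot": [0, 0, 0]}, {"delta_pos": [3.6, -12, 0], "delta_rot": [0, 0, 0]}, {"delta_pos": [3.6, -12, 0], "delta_rot": [0, 0, 0]}, {"delta_pos": [3.6, -12, 0], "delta_rot": [0, 0, 0]}, {"delta_pos": [3.6, -12, 0], "delta_rot": [0, 0, 0]}, {"delta_pos": [3.6, -12, 0], "delta_rot": [0, 0, 0]}, {"delta_pos": [3.6, -12, 0], "delta_rot": [0, 0, 0]}, {"delta_pos": [3.6, -12, 0], "delta_rot": [0, 0, 0]}])

```text
time: 10.48
tcp_pos: [0.5329, 0.1122, 0.1312]
orientation: [0.0, 0.998, -0.066, -0.0]
force: [0.1, -0.0, -1.6]
gripper_width: 0.0244
grasp_force: 91.6
```

step_arm(moves=[{"delta_pos": [3.6, -12, 0], "delta_rot": [0, 0, 0]}, {"delta_pos": [3.6, -12, 0], "delta_rot": [0, 0, 0]}, {"delta_pos": [3, -10, 0], "delta_rot": [0, 0, 0]}, {"delta_pos": [2.4, -8, 0], "delta_rot": [0, 0, 0]}, {"delta_pos": [1.5, -5, 0], "delta_rot": [0, 0, 0]}, {"delta_pos": [1, -3, 0], "delta_rot": [0, 0, 0]}, {"delta_pos": [0, 0, 0], "delta_rot": [0, 0, 0]}, {"delta_pos": [0, 0, 0], "delta_rot": [0, 0, 0]}])

```text
time: 11.15
tcp_pos: [0.5539, 0.1581, 0.1312]
orientation: [0.0, 0.998, -0.066, -0.0]
force: [0.3, -0.8, -2.3]
gripper_width: 0.0249
grasp_force: 91.7
```

Run:
```python
from h import *
d,K,E=grab('wrist','w8.png');np.savez('w8.npz',im=d,K=K,E=E)
s=status.sense();p=s['tcp_pos'];print(s['time'],p,s['orientation'],s['force'],s['gripper_width'])
print('cup',p[:2]+.044*np.array([np.cos(-.132),np.sin(-.132)]))
```

```text
11.2 [0.55383942 0.15784505 0.13120653] [ 3.89600660e-04  9.97788969e-01 -6.64605198e-02 -1.46957467e-04] [ 0.32073158  0.25035407 -1.90624441] 0.02483010912667033
cup [0.59745665 0.1520539 ]
```

View pics/w8.png

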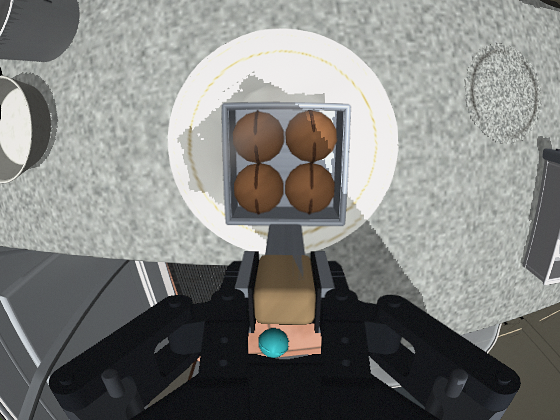

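The wrist view shows the scoop over the plate. The plate's outline spans u 168–398 with its top at v 28, and the four nuts are seated. I'll fit the plate circle.

Run:
```python
from h import *
from scipy.optimize import least_squares
d=np.load('w8.npz');im,K,E=d['im'],d['K'],d['E']
g=cv2.GaussianBlur(im,(3,3),0).astype(int);m=((g.min(2)>195)).astype(np.uint8);m[:, :150]=0;m[:,420:]=0;m[230:]=0
m=cv2.morphologyEx(m,cv2.MORPH_OPEN,np.ones((5,5)))
c=max(cv2.findContours(m,0,1)[0],key=cv2.contourArea);h=cv2.convexHull(c)[:,0];print(cv2.boundingRect(c))
h=np.array([q for q in h if q[1]<180])
p=np.array([onz(K,E,*q,.019,True)[:2] for q in h])
f=least_squares(lambda x:np.hypot(*(p-x[:2]).T)-x[2],[.6,.15,.095],loss='soft_l1',f_scale=.002);print(len(p),f.x)
f=least_squares(lambda x:np.hypot(*(p-x[:2]).T)-.095,[.6,.15],loss='soft_l1',f_scale=.002);print(f.x)
q=np.array([onz(K,E,*q,.0874,True)[:2] for q in[(222,102),(352,104),(346,224),(227,224)]]);print('cup rim',q.round(4),q.mean(0))
```

```text
(166, 28, 233, 202)
35 [0.59877575 0.15374493 0.09511972]
[0.59890956 0.15370039]
cup rim [[0.6383 0.1824]
 [0.6274 0.1088]
 [0.5552 0.119 ]
 [0.565  0.1921]] [0.59647794 0.15057316]
```

step_arm(moves=[{"delta_pos": [1.7, -2.6, 2], "delta_rot": [0, 0, 0]}, {"delta_pos": [0, 0, 5], "delta_rot": [0, 0, 0]}, {"delta_pos": [0, 0, 8], "delta_rot": [0, 0, 0]}, {"delta_pos": [0, 0, 9], "delta_rot": [0, 0, 0]}, {"delta_pos": [0, 0, 9], "delta_rot": [0, 0, 0]}, {"delta_pos": [0, 0, 7], "delta_rot": [0, 0, 0]}, {"delta_pos": [0, 0, 4], "delta_rot": [0, 0, 0]}, {"delta_pos": [0, 0, 2], "delta_rot": [0, 0, 0]}])

```text
time: 11.87
tcp_pos: [0.5555, 0.1608, 0.0841]
orientation: [0.0, 0.998, -0.066, -0.001]
force: [0.0, 0.1, -2.7]
gripper_width: 0.0246
grasp_force: 91.8
```

step_arm(moves=[{"delta_pos": [0, 0, 1], "delta_rot": [0, 0, 0]}, {"delta_pos": [0, 0, 1], "delta_rot": [0, 0, 0]}, {"delta_pos": [0, 0, 1], "delta_rot": [0, 0, 0]}, {"delta_pos": [0, 0, 0.5], "delta_rot": [0, 0, 0]}, {"delta_pos": [0, 0, 0], "delta_rot": [0, 0, 0]}, {"delta_pos": [0, 0, 0], "delta_rot": [0, 0, 0]}])

```text
time: 12.37
tcp_pos: [0.5562, 0.161, 0.082]
orientation: [-0.0, 0.998, -0.066, 0.0]
force: [0.6, 0.1, -1.5]
gripper_width: 0.0244
grasp_force: 91.8
```

step_arm(moves=[{"delta_pos": [0, 0, 0.5], "delta_rot": [0, 0, 0]}, {"delta_pos": [0, 0, 0.5], "delta_rot": [0, 0, 0]}, {"delta_pos": [0, 0, 0], "delta_rot": [0, 0, 0]}, {"delta_pos": [0, 0, 0], "delta_rot": [0, 0, 0]}])

```text
time: 12.7
tcp_pos: [0.5561, 0.161, 0.0811]
orientation: [0.0, 0.998, -0.066, 0.0]
force: [-0.3, -1.3, 0.6]
gripper_width: 0.0249
grasp_force: 92.1
```

step_arm(moves=[{"delta_pos": [0, 0, 0], "delta_rot": [0, 0, 0]}, {"delta_pos": [0, 0, 0], "delta_rot": [0, 0, 0]}, {"delta_pos": [0, 0, 0], "delta_rot": [0, 0, 0]}], squeeze=20)

```text
time: 12.95
tcp_pos: [0.556, 0.161, 0.0811]
orientation: [0.0, 0.998, -0.066, 0.0]
force: [-2.0, -1.1, 2.2]
gripper_width: 0.025
grasp_force: 92.1
```

step_arm(moves=[{"delta_pos": [0, 0, 0], "delta_rot": [0, 0, 0]}, {"delta_pos": [0, 0, 0], "delta_rot": [0, 0, 0]}, {"delta_pos": [0, 0, 0], "delta_rot": [0, 0, 0]}, {"delta_pos": [0, 0, 0], "delta_rot": [0, 0, 0]}], claw=-0.2)

```text
time: 13.28
tcp_pos: [0.5563, 0.161, 0.0808]
orientation: [-0.0, 0.998, -0.066, 0.0]
force: [-0.2, -0.2, -0.9]
gripper_width: 0.0339
grasp_force: 0.0
```

step_arm(moves=[{"delta_pos": [0, 0, 0], "delta_rot": [0, 0, 0]}, {"delta_pos": [0, 0, 0], "delta_rot": [0, 0, 0]}, {"delta_pos": [0, 0, 0], "delta_rot": [0, 0, 0]}, {"delta_pos": [0, 0, 0], "delta_rot": [0, 0, 0]}], claw=0.4)

```text
time: 13.62
tcp_pos: [0.5561, 0.161, 0.0808]
orientation: [0.0, 0.998, -0.066, 0.0]
force: [0.6, -0.6, 1.1]
gripper_width: 0.0599
grasp_force: 0.0
```

step_arm(moves=[{"delta_pos": [0, 0, -3], "delta_rot": [0, 0, 0]}, {"delta_pos": [0, 0, -8], "delta_rot": [0, 0, 0]}, {"delta_pos": [0, 0, -15], "delta_rot": [0, 0, 0]}, {"delta_pos": [0, 0, -20], "delta_rot": [0, 0, 0]}, {"delta_pos": [0, 0, -20], "delta_rot": [0, 0, 0]}, {"delta_pos": [0, 0, -20], "delta_rot": [0, 0, 0]}, {"delta_pos": [0, 0, -10], "delta_rot": [0, 0, 0]}, {"delta_pos": [0, 0, 0], "delta_rot": [0, 0, 0]}])

```text
time: 14.28
tcp_pos: [0.5576, 0.1617, 0.1799]
orientation: [-0.001, 0.998, -0.066, 0.003]
force: [0.8, 0.3, 0.2]
gripper_width: 0.0599
grasp_force: 0.0
```

Run:
```python
from h import *
d,K,E=grab('wrist');np.savez('w9.npz',im=d,K=K,E=E)
im,_,_=grab('side')
s=status.sense();p=s['tcp_pos'];print(s['time'],p,s['force'],s['gripper_width'])
a=cv2.resize(im[130:330,210:410],None,fx=2,fy=2)
cv2.imwrite('pics/end.png',np.hstack([a,d[0:400,80:480]])[:,:,::-1])
```

```text
14.3833 [0.55582302 0.16081176 0.17670784] [ 0.02116372 -0.01135374 -0.43831566] 0.06012027439870074
```

View pics/end.png

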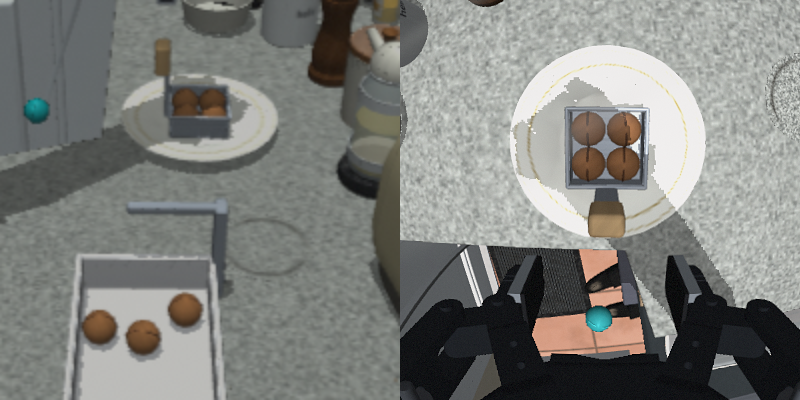

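The scoop stands upright and released in the middle of the plate with its four nuts. The three loose nuts are in the tub and the gripper is clear, so I'll hand it in.

```bash
python3 -c "
from plant import env
print(env.job_done())"
```

```text
the job is handed in; nothing more can be done
None
```

I handed the job in at about 14 s. The bar struck the top walnut off and it lies in the tub; the levelled scoop stands released, upright and centred on the side plate with its four walnuts. The hand-in returned no verdict.

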